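# Build the sieve stack on the shaker

## Robot

A 6-joint arm with a two-finger parallel gripper is mounted at the origin on a cart in front of the work surface, level with it; the furniture and walls round the work are solid. World frame = base frame: x ahead of the robot, y to its left, z up, the work surface at z = 0. Lengths are in m, angles in rad, forces in N, time in s.
With the tool pointing down it reaches from about 0.425 to 0.95 m from the base axis. Payload 3.5 kg.
Tool frame: the origin (TCP) lies on the centre line of the jaws, within the pads' length; the fingertips stand 17 mm ahead of it and the grasp point (between the pads) lies 2 mm behind it (ctrl.nose_length is the distance from the TCP to the fingertips, in m); z points along the fingers, y is the direction in which the jaws open and shut (so a half turn about z gives the same grasp; the last joint's range is limited). The gripper opens to 85 mm and grips with 20 to 120 N. Pads are 22 mm wide; open, the fingers measure 114 mm over their backs; the gripper's body (76 mm by 85 mm) begins 54 mm behind the grasp point. The pads swing forward as they close: fully open they stand 13 mm farther back than shut.
Start: joints at [-1.301, 0.286, 1.577, -0, 1.279, -0.15], TCP at [0.275, -0.616, 0.248] pointing down, gripper open.
Joint ranges: [-2.77, 2.77], [-0.9, 2.22], [0.21, 2.48], [-1.53, 4.67], [0.24, 2.81], [-2.84, 2.84]. Speed limits (rad/s): [2.79, 2.79, 3.14, 3.14, 3.14, 3.14].

## Interface

Orientations are given as a 3x3 rotation matrix whose columns are the frame's x, y, z axes.
In Python, from bench import ctrl, vision, order, finder gives the robot as it stands. The module is installed in compiled form; this text tells all that it offers.
- The arm moves only by the tool jog_arm, never from a script. Its argument "moves" is a list of rows, each a list of 7 numbers: the shift along the world's x, y, z in mm, then the turn, a rotation vector about the world's x, y, z in rad, then the closure, from 0 (fully open) to 1 (shut). A call has 1 to 12 rows; each row is the pose to reach, as a shift and turn from the pose commanded when the call began; what a row does not reach only later rows make up. A row lasts 1/8 s, in which the tool goes at most 62.5 mm and 10.7 degrees, less where a joint would pass 70% of its speed; a pose out of reach is approached as far as the arm can. A call with a gripper value outside its range is refused whole. The fingers move at their own pace and stop on an object; "force" is the grip in N (left out, the last holds). Time passes only in rows, so rows that repeat a pose let the fingers close. It gives the time, the measured TCP pose, the force and the opening at its end, in the units of the state.
- ctrl.get_obs(): the state, without advancing time (a new reading comes with each control period).
- vision.get_image(name): name is "side" or "top" or "wrist"; returns (picture, depth): 480x640x3 uint8, blue, green, red; 480x640 float32, m along the optical axis (not along the pixel's ray), 0 where there is no reading.
- vision.camera_params(name): a dict with "mtx" (3x3 intrinsics, pixels), "R" (3x3) and "t" (3): a world point X has camera coordinates R X + t. Camera axes: x right, y down, z forward; pixel columns grow to the right and rows downward; lengths in m; the calibration is good to about 2 mm. The wrist camera is an equidistant fisheye: a pixel r from the principal point sees the ray r / f radians off the axis. A picture is of the moment at which its call begins: read the wrist's pose just before it. camera_params takes no time and is no camera call; for the wrist camera it gives the pose at the moment of the call.
- order.job_done(): hands the job in, once; it reports no verdict.
Trained networks look in the newest picture that a camera, given by its name, has taken for a name from the list of things; names that differ only in an ending like _2 or _b are one class to them, and where a whole thing is asked for, a point or a joint stands for the part that bears it (a point fixed in the world has none). Each returns a list of dicts, best first, with "score" (0 to 1); they miss things now and then, are a little off and sometimes report something else, mostly with a low value. They report only what shows in the picture. A call takes as long as a camera call.
- finder.find_in(camera, name): "centre" ([column, row] in pixels, amid what is visible of it).
- finder.cut_out(camera, name): "pixels" (480x640 bool, what is visible of it) and "centre" ([column, row] in pixels, amid what is visible of it).
The state is a dict: "t": time; "joint_pos": joint angles; "dq": joint speeds; "tau": joint torques, N m; "tcp_pos": TCP position; "ee_rot": TCP orientation; "ft_force": force on the tool from outside, world axes, zero at the start; "wrist_torque": the same for the moment, N m; "gripper_width": opening from 0.0 (shut) to 1.0 (fully open).
Only numpy, scipy, OpenCV 4.12 (cv2) and the standard library are available. Lean on these libraries where they do the work, as an engineer would, in place of code of your own. Each camera call takes 0.05 s, during which the arm holds its last target. There are 200 camera calls.

## Task

Build the sieve stack on the pan of the sieve shaker for a grain-size test: the fine sieve lowest, the medium sieve on it, then the coarse sieve, and the lid on top, each one fully seated and level in the one below. Let go of everything, and do not shove aside or knock over the vial, the dropper bottle or the beaker that stand around the pieces.

Things in the scene. Friction and masses are not known exactly. Their poses are not given: they have to be found in the camera images.
- fine_sieve_center (a point): Sieve with the finest wire cloth (too fine to see the wires: a plain grey floor sunk 12 mm below the rim), the lowest of the three. Round, aluminium, 40 mm high, 120 g. From below: tapered foot 9 high (diameter 42 to 49), band of diameter 62, 21 high (grasp here; its underside is the shoulder), hollow neck 10 high (outer diameter 57, bore 52, 10 deep), into which the next foot fits. Point: on its axis, 20 mm above its underside; z up.
- medium_sieve_center (a point): Sieve with middling wire cloth (wires every 8.5 mm, six each way, over black), of middle height. Round, aluminium, 48 mm high, 120 g. From below: tapered foot 9 high (diameter 42 to 49), band of diameter 62, 29 high (grasp here; its underside is the shoulder), hollow neck 10 high (outer diameter 57, bore 52, 10 deep), into which the next foot fits. Point: on its axis, 24 mm above its underside; z up.
- coarse_sieve_center (a point): Sieve with the coarsest wire cloth (wires every 17 mm, two each way, over black), the tallest of the three. Round, aluminium, 56 mm high, 120 g. From below: tapered foot 9 high (diameter 42 to 49), band of diameter 62, 37 high (grasp here; its underside is the shoulder), hollow neck 10 high (outer diameter 57, bore 52, 10 deep), into which the next foot fits. Point: on its axis, 28 mm above its underside; z up.
- sieve_lid_center (a point): Lid: the only one of the four pieces with a plain closed top (not sunk). Round, aluminium, 38 mm high, 120 g. From below: tapered foot 9 high (diameter 42 to 49), band of diameter 62, 23 high (grasp here; its underside is the shoulder), closed top with a flat black knob 16 wide and 6 high. Point: on its axis, 19 mm above its underside; z up.
- pan_rim (a point): Centre of the rim of the receiving pan on the sieve shaker (low white box 130 x 130 x 36 mm, fixed). The rim is 60 mm above the bench; the pan has the same neck as the sieves (outer diameter 57, bore 52, 10 deep). A piece is fully seated when its shoulder rests on the rim below, its underside then 9 mm below that rim. z up.
- vial: Small vial with a blue cap, 28 mm wide, 60 mm high, standing loose among the pieces; origin at the centre of its underside, z up.
- dropper: Brown dropper bottle with a black top, 34 mm wide, 97 mm high, standing loose among the pieces; origin at the centre of its underside, z up.
- beaker: Glass beaker, 65 mm wide, 87 mm high, standing loose behind the pieces; origin at the centre of its underside, z up.
- boats: Ivory stack of nested weighing boats, 95 x 96 mm, 111 mm high, fixed to the bench; an obstacle only; origin at the centre of its underside, z up.

How it is judged:
At the end, for the whole second after the job is handed in: On the shaker's pan stand, from below, the fine sieve, the medium sieve, the coarse sieve and the lid, each within 4 mm of its fully seated height, within 8 mm of the pan's axis and tilted less than 0.07 rad (4 degrees), at rest and released (z of fine_sieve_center in the frame of pan_rim between 0.007 and 0.015 m and horizontal distance between each of fine_sieve_center, medium_sieve_center, coarse_sieve_center, sieve_lid_center and pan_rim below 0.008 m and angle between each of fine_sieve_center, medium_sieve_center, coarse_sieve_center, sieve_lid_center's own z axis and vertical below 0.07 rad and linear speed of each of fine_sieve, medium_sieve, coarse_sieve, sieve_lid below 0.02 m/s and z of medium_sieve_center in the frame of pan_rim between 0.042 and 0.05 m and z of coarse_sieve_center in the frame of pan_rim between 0.085 and 0.093 m and z of sieve_lid_center in the frame of pan_rim between 0.123 and 0.131 m); the robot touches nothing.
It fails at once if the vial is shoved (more than 40 mm) or knocked over (distance of vial from where it was at the start of the episode above 0.04 m or angle between vial's own z axis and vertical above 0.6 rad).
It fails at once if the dropper bottle is shoved (more than 40 mm) or knocked over (distance of dropper from where it was at the start of the episode above 0.04 m or angle between dropper's own z axis and vertical above 0.6 rad).
It fails at once if the beaker is shoved (more than 40 mm) or knocked over (distance of beaker from where it was at the start of the episode above 0.04 m or angle between beaker's own z axis and vertical above 0.6 rad).
It also fails if it takes over 88 s, if anything falls off the work surface, if the arm or the gripper's body presses on something with over 40 N, if the wrist force passes 120 N, or if a joint passes its speed limit or range.

## Working session

There is one attempt and no reset: what is moved stays moved. The work goes in short steps, Python scripts to look and compute and a tool call to move; the robot and the scene stay as the last step left them, time stands still between calls to the robot, and variables do not carry over. Pictures are saved under pics/ and viewed, about 12 in all and at most 16, crops included, and the job is handed in when it is done.

Besides the shell and the picture viewer there is one more tool, called after "Request:" as a command line: name --pt "numbers of a row" for each row, then --argument value for the rest. jog_arm: Moves the arm, as the interface text tells. Its arguments: {"type":"object","properties":{"moves":{"type":"array","items":{"type":"array","items":{"type":"number"}}},"force":{"type":"number"}},"required":["moves"]}

```bash
mkdir -p pics; cat > h.py <<'E'
import numpy as np, cv2
from bench import ctrl, vision, order, finder
def world(cam,px,d):
    p=vision.camera_params(cam);K=np.array(p['mtx']);R=np.array(p['R']);t=np.array(p['t'])
    px=np.atleast_2d(px);n=np.c_[(px[:,0]-K[0,2])/K[0,0],(px[:,1]-K[1,2])/K[1,1],np.ones(len(px))]
    return (n*np.reshape(d,(-1,1))-t)@R
def cloud(cam,dep):
    v,u=np.nonzero(dep>0); return world(cam,np.c_[u,v],dep[v,u]),u,v
E
python3 - <<'E'
from h import *
for c in('top','side'):
    im,d=vision.get_image(c);cv2.imwrite(f'pics/{c}0.png',im);np.save(f'{c}0.npy',d)
    p=vision.camera_params(c);print(c,np.round(p['mtx'],1).tolist(),np.round(p['R'],3).tolist(),np.round(p['t'],3).tolist())
    for n in('fine_sieve_center','medium_sieve_center','coarse_sieve_center','sieve_lid_center','pan_rim','vial','dropper','beaker','boats'):
        try:r=finder.cut_out(c,n)
        except Exception as e: print(n,e);continue
        for q in r[:2]:
            m=q['pixels']&(d>0);v,u=np.nonzero(m)
            if len(u)==0: print(n,'nodepth',q['score'],q['centre']);continue
            w=world(c,np.c_[u,v],d[v,u]);print(n,round(q['score'],2),np.round(q['centre'],0),len(u),'med',np.round(np.median(w,0),3),'lo',np.round(np.percentile(w,2,axis=0),3),'hi',np.round(np.percentile(w,98,axis=0),3))
s=ctrl.get_obs();print(s['t'],s['tcp_pos'],np.round(s['ee_rot'],3).tolist())
E
```

```text
top [[539.6, 0.0, 318.7], [0.0, 539.6, 234.3], [0.0, 0.0, 1.0]] [[-0.013, -1.0, -0.001], [-0.98, 0.013, -0.199], [0.199, -0.002, -0.98]] [-0.001, 0.57, 1.209]
fine_sieve_center 0.94 [283. 213.] 511 med [0.624 0.079 0.029] lo [0.597 0.051 0.017] hi [0.653 0.106 0.042]
medium_sieve_center 0.94 [364. 294.] 593 med [ 0.433 -0.109  0.038] lo [ 0.405 -0.137  0.002] hi [ 0.462 -0.081  0.05 ]
medium_sieve_center 0.18 [276. 302.] 595 med [0.42  0.093 0.045] lo [0.392 0.065 0.016] hi [0.449 0.12  0.058]
coarse_sieve_center 0.97 [276. 301.] 566 med [0.419 0.093 0.045] lo [0.393 0.065 0.038] hi [0.447 0.12  0.058]
sieve_lid_center 0.76 [353. 219.] 534 med [ 0.613 -0.094  0.032] lo [ 0.586 -0.123  0.017] hi [ 0.642 -0.067  0.039]
pan_rim 0.59 [431. 245.] 3093 med [ 0.544 -0.268  0.036] lo [ 0.479 -0.336  0.001] hi [ 0.614 -0.205  0.058]
vial 0.72 [320. 184.] 194 med [ 0.695 -0.008  0.052] lo [ 0.687 -0.025  0.009] hi [0.708 0.006 0.096]
vial 0.68 [318. 251.] 137 med [ 0.532 -0.008  0.056] lo [ 0.524 -0.02   0.004] hi [0.547 0.006 0.064]
dropper 0.64 [319. 182.] 161 med [ 0.695 -0.008  0.054] lo [
[... 1132 characters left out ...]
[ 0.548 -0.243  0.037] lo [ 0.48  -0.329  0.009] hi [ 0.615 -0.199  0.061]
pan_rim 0.65 [275. 201.] 799 med [ 0.698 -0.199  0.061] lo [ 0.671 -0.249  0.012] hi [ 0.726 -0.188  0.087]
vial 0.63 [341. 256.] 285 med [0.538 0.002 0.038] lo [ 0.525 -0.016  0.005] hi [0.55  0.007 0.062]
dropper 0.91 [266. 257.] 413 med [0.702 0.001 0.045] lo [ 0.687 -0.011  0.006] hi [0.719 0.009 0.093]
dropper 0.35 [303. 238.] 194 med [ 0.631 -0.077  0.032] lo [ 0.598 -0.115  0.011] hi [0.643 0.494 0.466]
beaker 0.89 [275. 202.] 826 med [ 0.699 -0.199  0.061] lo [ 0.671 -0.249  0.009] hi [ 0.727 -0.188  0.087]
1.0 [ 0.27514172 -0.61635885  0.24833809] [[0.913, 0.408, 0.0], [0.408, -0.913, -0.0], [0.0, 0.0, -1.0]]
```

```bash
python3 - <<'E'
from h import *
t=cv2.imread('pics/top0.png');
cv2.imwrite('pics/topc.png',cv2.resize(t[140:370,130:480],None,fx=2.28,fy=2.28,interpolation=cv2.INTER_CUBIC))
# circle fits by maximum template coverage of rim / band points
from scipy.optimize import least_squares
def fit(P,zlo,zhi,c0,rin,rout,R):
    w=P[(P[:,2]>zlo)&(P[:,2]<zhi)];r=np.hypot(*(w[:,:2]-c0).T);w=w[(r<rout)&(r>rin)]
    def f(c): return np.hypot(w[:,0]-c[0],w[:,1]-c[1])-c[2]
    s=least_squares(f,[*c0,R],loss='soft_l1',f_scale=.002);return np.round(s.x,4),len(w),round(float(np.median(w[:,2])),4)
for c in('top','side'):
    d=np.load(f'{c}0.npy');P,u,v=cloud(c,d)
    for n,c0,h,dz in(('fine',(.625,.079),.04,0),('med',(.434,-.109),.048,0),('coarse',(.42,.093),.056,0),('pan',(.545,-.268),.06,0)):
        print(c,n,fit(P,h-.004,h+.006,c0,.02,.036,.027))
    print(c,'lid band',fit(P,.025,.036,(.614,-.094),0.0,.04,.02),'knob',fit(P,.035,.045,(.614,-.094),0,.02,.005))
E
```

```text
top fine (array([0.6272, 0.0792, 0.0271]), 75, 0.0397)
top med (array([ 0.4351, -0.1094,  0.0272]), 83, 0.0478)
top coarse (array([0.421 , 0.0937, 0.0271]), 86, 0.0553)
top pan (array([ 0.5494, -0.2712,  0.0271]), 84, 0.06)
top lid band (array([ 0.6143, -0.0946,  0.0224]), 453, 0.0313) knob (array([ 0.6145, -0.0873,  0.0107]), 50, 0.037)
side fine (array([0.6276, 0.0798, 0.0271]), 80, 0.0401)
side med (array([ 0.4349, -0.1084,  0.0271]), 122, 0.0478)
side coarse (array([0.4211, 0.0944, 0.0272]), 95, 0.0561)
side pan (array([ 0.5492, -0.2707,  0.0273]), 102, 0.0598)
side lid band (array([ 0.6093, -0.0917,  0.0281]), 123, 0.0329) knob (array([ 0.5888, -0.0855,  0.0403]), 3, 0.0357)
```

View pics/topc.png

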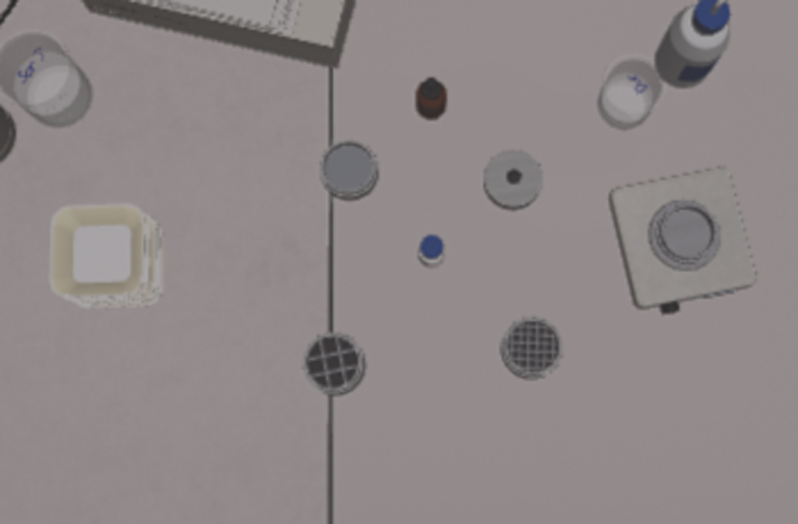

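View pics/side0.png

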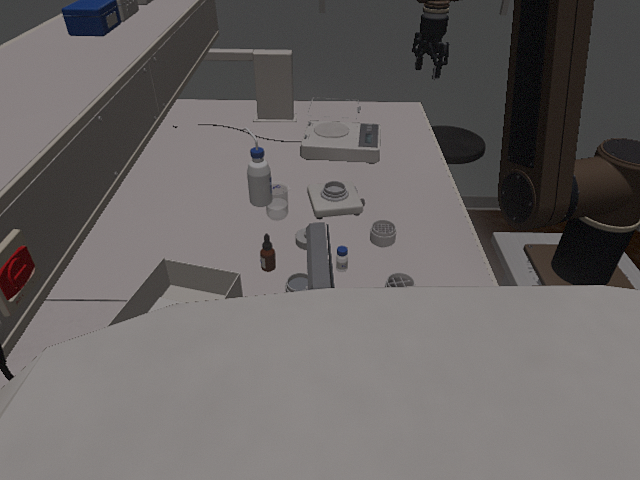

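The top view shows the grey-floored fine sieve at crop (349,170), the lid at (513,178), the medium sieve at (531,347) and the coarse sieve at (334,362). The pan is at (685,234), the vial at (431,248), the dropper at (431,98) and the beaker at (630,92). The side view agrees with this. The circle fits from the two cameras agree within 1 mm, with a rim radius of about 27 mm and the expected heights, so I'll move to the fine sieve.

Request:
jog_arm --pt "352 696 -100 0 0 0 0" --pt "352 696 -100 0 0 0 0" --pt "352 696 -100 0 0 0 0" --pt "352 696 -100 0 0 0 0" --pt "352 696 -100 0 0 0 0" --pt "352 696 -100 0 0 0 0" --pt "352 696 -100 0 0 0 0" --pt "352 696 -100 0 0 0 0" --pt "352 696 -100 0 0 0 0" --pt "352 696 -100 0 0 0 0" --pt "352 696 -100 0 0 0 0" --pt "352 696 -100 0 0 0 0"

```text
t: 2.5
tcp_pos: [0.6118, 0.0494, 0.1531]
ee_rot: [[0.913, 0.408, 0.001], [0.408, -0.913, -0.0], [0.001, 0.001, -1.0]]
ft_force: [0.8, -1.0, 1.3]
gripper_width: 1.002
```

Request:
jog_arm --pt "0 0 0 0 0 0 0" --pt "0 0 0 0 0 0 0"

```text
t: 2.75
tcp_pos: [0.6108, 0.0475, 0.1528]
ee_rot: [[0.913, 0.408, -0.0], [0.408, -0.913, -0.0], [-0.001, 0.0, -1.0]]
ft_force: [0.3, 0.1, -0.2]
gripper_width: 1.0
```

```bash
cat >> h.py <<'E'
def wcloud():
    p=vision.camera_params('wrist');im,d=vision.get_image('wrist')
    K=np.array(p['mtx']);R=np.array(p['R']);t=np.array(p['t'])
    v,u=np.nonzero(d>0);x=(u-K[0,2])/K[0,0];y=(v-K[1,2])/K[1,1];th=np.hypot(x,y);ok=th<1.4
    x,y,th,u,v=[a[ok] for a in(x,y,th,u,v)];s=np.tan(th)/np.maximum(th,1e-9)
    z=d[v,u];return im,(np.c_[x*s*z,y*s*z,z]-t)@R
def fitc(P,zlo,zhi,c0,rin,rout,R):
    from scipy.optimize import least_squares
    w=P[(P[:,2]>zlo)&(P[:,2]<zhi)];r=np.hypot(*(w[:,:2]-c0).T);w=w[(r<rout)&(r>rin)]
    s=least_squares(lambda c:np.hypot(w[:,0]-c[0],w[:,1]-c[1])-c[2],[*c0,R],loss='soft_l1',f_scale=.002)
    return np.round(s.x,4),len(w),round(float(np.median(w[:,2])),4)
E
python3 - <<'E'
from h import *
s=ctrl.get_obs();print(s['t'],np.round(s['tcp_pos'],4),np.round(s['joint_pos'],2),ctrl.nose_length)
im,P=wcloud();cv2.imwrite('pics/w1.png',im);np.save('w1.npy',P)
print('fine',fitc(P,.036,.046,(.6274,.0795),.02,.036,.027))
print('lid top',fitc(P,.028,.036,(.6143,-.0946),.022,.036,.03),'knob',fitc(P,.0355,.045,(.614,-.094),0,.02,.006))
E
```

```text
2.75 [0.6108 0.0475 0.1528] [-0.09  0.24  1.81 -0.    1.09  1.06] 0.017
fine (array([0.6273, 0.0779, 0.027 ]), 1104, 0.0397)
lid top (array([ 0.6151, -0.0946,  0.0263]), 1338, 0.0318) knob (array([ 0.6148, -0.0956,  0.0056]), 274, 0.038)
```

View pics/w1.png

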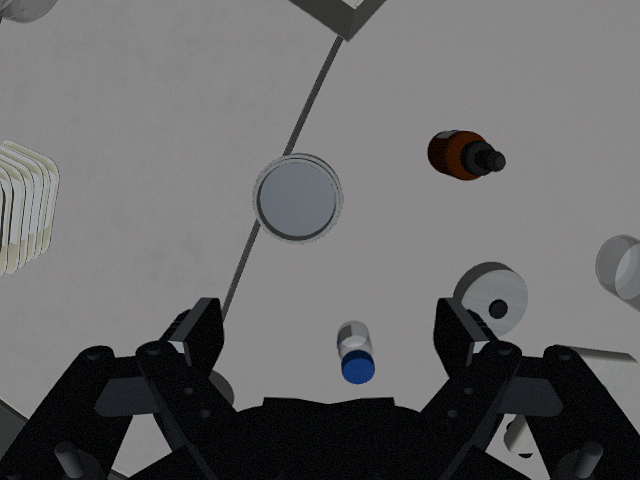

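The wrist view shows the plain-floored fine sieve at (298,198), with the lid at (497,298), the vial at (355,352) and the dropper at (465,157). All are clear of where the fingers come down. Next I descend and grasp.

Request:
jog_arm --pt "16.5 31 -50 0 0 0 0" --pt "16.5 31 -90 0 0 0 0" --pt "16.5 31 -131 0 0 0 0" --pt "16.5 31 -131 0 0 0 0" --pt "16.5 31 -131 0 0 0 1" --pt "16.5 31 -131 0 0 0 1" --pt "16.5 31 -131 0 0 0 1" --pt "16.5 31 -131 0 0 0 1" --pt "16.5 31 -131 0 0 0 1" --pt "16.5 31 -131 0 0 0 1" --force 50

```text
t: 4.05
tcp_pos: [0.6297, 0.078, 0.0253]
ee_rot: [[0.913, 0.408, 0.005], [0.408, -0.913, -0.001], [0.005, 0.003, -1.0]]
ft_force: [-0.0, -1.6, 6.6]
gripper_width: 0.705
```

Request:
jog_arm --pt "0 0 60 0 0 0 1" --pt "0 0 130 0 0 0 1" --pt "0 0 130 0 0 0 1" --pt "-78 -349.5 130 0 0 0 1" --pt "-78 -349.5 130 0 0 0 1" --pt "-78 -349.5 130 0 0 0 1" --pt "-78 -349.5 130 0 0 0 1" --pt "-78 -349.5 130 0 0 0 1" --pt "-78 -349.5 130 0 0 0 1" --pt "-78 -349.5 130 0 0 0 1" --pt "-78 -349.5 130 0 0 0 1" --pt "-78 -349.5 130 0 0 0 1"

```text
t: 5.55
tcp_pos: [0.5494, -0.2694, 0.1514]
ee_rot: [[0.912, 0.409, -0.001], [0.409, -0.912, 0.001], [-0.0, -0.001, -1.0]]
ft_force: [-0.0, 0.5, -1.4]
gripper_width: 0.704
```

```bash
cat > w.py <<'E'
from h import *
import sys
s=ctrl.get_obs();print(s['t'],np.round(s['tcp_pos'],4),np.round(s['joint_pos'],2),np.round(s['ft_force'],1),s['gripper_width'])
im,P=wcloud();cv2.imwrite(f'pics/{sys.argv[1]}.png',im);np.save('w.npy',P)
tp=s['tcp_pos'];q=P[(np.hypot(P[:,0]-tp[0],P[:,1]-tp[1])<.036)]
print(len(q),np.histogram(q[:,2],bins=np.arange(0,.3,.01))[0])
E
python3 w.py w2
```

```text
5.55 [ 0.5494 -0.2694  0.1514] [-0.62  0.25  1.81  0.    1.08  0.53] [-0.   0.5 -1.4] 0.703700103390266
57096 [    0     0     0   484  3275   778   246     0     0     0     0     0
     0   299  1068 16100  5935  1338   394   524  2505  6856  8220  9074
     0     0     0     0     0]
```

View pics/w2.png

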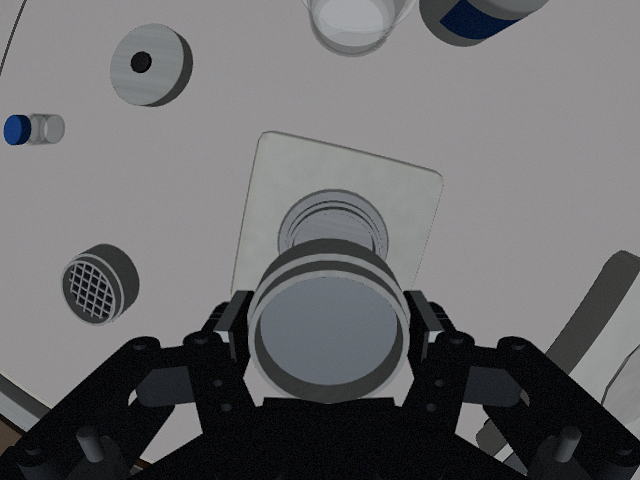

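The fine sieve is held level, with its rim at about (330,325). The pan's neck shows behind it at (333,235). Next I measure the held rim and the pan.

```bash
cat > held.py <<'E'
from h import *
import sys
# held.py : rim of the held sieve vs TCP; args: rim height guess, target c0, target z
zr=float(sys.argv[1]);P=np.load('w.npy');tp=ctrl.get_obs()['tcp_pos']
q=P[(P[:,2]>zr-.006)&(P[:,2]<zr+.006)];r=np.hypot(q[:,0]-tp[0],q[:,1]-tp[1]);
print('z hist near rim',np.histogram(q[(r>.0245)&(r<.03)][:,2],bins=np.linspace(zr-.006,zr+.006,13))[0])
f=fitc(P,zr-.003,zr+.004,tp[:2],.022,.033,.027);print('held rim',f,'minus tcp',np.round(f[0][:2]-tp[:2],4))
w=q[(np.hypot(*(q[:,:2]-f[0][:2]).T)>.0265)&(np.hypot(*(q[:,:2]-f[0][:2]).T)<.028)]
if len(w)>30:
    A=np.c_[w[:,:2]-f[0][:2],np.ones(len(w))];print('plane',np.round(np.linalg.lstsq(A,w[:,2],rcond=None)[0],4))
E
python3 held.py .1665; python3 - <<'E'
from h import *
P=np.load('w.npy');print('pan',fitc(P,.056,.064,(.5493,-.271),.02,.036,.027))
print('lid knob',fitc(P,.0355,.045,(.614,-.094),0,.02,.006));print('med',fitc(P,.044,.054,(.435,-.109),.02,.036,.027))
E
```

```text
z hist near rim [ 395  412  429  432  899 1635  393   13    4    4    4    4]
held rim (array([ 0.5485, -0.27  ,  0.0273]), 4045, 0.1658) minus tcp [-0.001  -0.0005]
plane [0.0097 0.0086 0.1647]
pan (array([ 0.5493, -0.2728,  0.0271]), 615, 0.0598)
lid knob (array([ 0.6142, -0.0973,  0.0055]), 327, 0.0376)
med (array([ 0.435 , -0.1114,  0.0272]), 811, 0.0472)
```

Request:
jog_arm --pt "1 -2 -30 0 0 0 1" --pt "1 -2 -55 0 0 0 1" --pt "1 -2 -62 0 0 0 1" --pt "1 -2 -68 0 0 0 1" --pt "1 -2 -72 0 0 0 1" --pt "1 -2 -74 0 0 0 1" --pt "1 -2 -74 0 0 0 1"

```text
t: 6.48
tcp_pos: [0.5506, -0.2732, 0.0783]
ee_rot: [[0.913, 0.408, 0.0], [0.408, -0.913, -0.0], [0.0, 0.001, -1.0]]
ft_force: [-1.3, -0.2, -1.4]
gripper_width: 0.709
```

Request:
jog_arm --pt "0 0 -1.5 0 0 0 1" --pt "0 0 -1.5 0 0 0 0" --pt "0 0 -1.5 0 0 0 0" --pt "0 0 -1.5 0 0 0 0" --pt "0 0 -1.5 0 0 0 0" --pt "0 0 50 0 0 0 0" --pt "0 0 100 0 0 0 0" --pt "-60 70 110 0 0 0 0" --pt "-60 70 110 0 0 0 0" --pt "-60 70 110 0 0 0 0"

```text
t: 7.72
tcp_pos: [0.4896, -0.2017, 0.1883]
ee_rot: [[0.913, 0.409, 0.0], [0.409, -0.913, -0.0], [0.0, 0.0, -1.0]]
ft_force: [0.3, -1.0, 0.5]
gripper_width: 1.003
```

```bash
python3 w.py w3; python3 - <<'E'
from h import *
P=np.load('w.npy');f=fitc(P,.086,.097,(.5493,-.271),.02,.036,.027);print('fine rim',f)
w=P[abs(np.hypot(*(P[:,:2]-f[0][:2]).T)-.0272)<.001];w=w[abs(w[:,2]-.091)<.004]
print(np.round(np.linalg.lstsq(np.c_[w[:,:2]-f[0][:2],np.ones(len(w))],w[:,2],rcond=None)[0],4))
print('med',fitc(P,.044,.054,(.435,-.109),.02,.036,.027))
im,d=vision.get_image('top');Q,_,_=cloud('top',d)
print('top: fine rim',fitc(Q,.086,.097,(.5493,-.271),.02,.036,.027))
E
```

```text
7.725 [ 0.4896 -0.2017  0.1883] [-0.58  0.02  1.99  0.    1.13  0.57] [ 0.3 -1.   0.5] 1.0030213110700743
31665 [ 2034    39   131  1224     0     0     0     0     0     0     0     0
     0     0     0     0     0     0     0     0     0     0     0     0
  2408  7800 10007  5759     0]
fine rim (array([ 0.5489, -0.2733,  0.0271]), 1325, 0.0905)
[0.0005 0.0049 0.0904]
med (array([ 0.4348, -0.1112,  0.0271]), 802, 0.0475)
top: fine rim (array([ 0.5493, -0.271 ,  0.027 ]), 0, nan)
  return _methods._mean(a, axis=axis, dtype=dtype,
  ret = ret.dtype.type(ret / rcount)
```

View pics/w3.png

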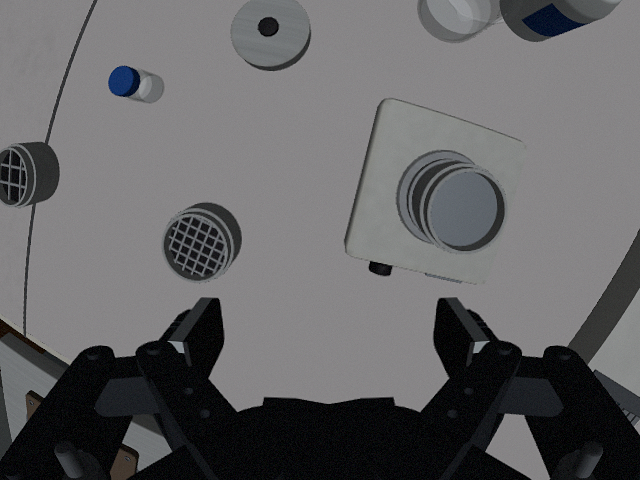

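The fine sieve's rim is at z 0.0905 (0.091 expected), level and centred within 1 mm, shown at (465,205). Next is the medium sieve at (200,245).

Request:
jog_arm --pt "-54.5 92 0 0 0 0 0" --pt "-54.5 92 -20 0 0 0 0" --pt "-54.5 92 -70 0 0 0 0" --pt "-54.5 92 -120 0 0 0 0" --pt "-54.5 92 -158 0 0 0 0" --pt "-54.5 92 -158 0 0 0 0" --pt "-54.5 92 -158 0 0 0 1" --pt "-54.5 92 -158 0 0 0 1" --pt "-54.5 92 -158 0 0 0 1" --pt "-54.5 92 -158 0 0 0 1" --pt "-54.5 92 -158 0 0 0 1" --pt "-54.5 92 -158 0 0 0 1"

```text
t: 9.32
tcp_pos: [0.438, -0.1122, 0.0323]
ee_rot: [[0.913, 0.408, 0.005], [0.408, -0.913, -0.003], [0.003, 0.004, -1.0]]
ft_force: [0.3, -0.4, 7.1]
gripper_width: 0.706
```

Request:
jog_arm --pt "0 0 60 0 0 0 1" --pt "0 0 110 0 0 0 1" --pt "0 0 140 0 0 0 1" --pt "115 -162 150 0 0 0 1" --pt "115 -162 150 0 0 0 1" --pt "115 -162 150 0 0 0 1" --pt "115 -162 150 0 0 0 1" --pt "115 -162 150 0 0 0 1" --pt "115 -162 150 0 0 0 1" --pt "115 -162 150 0 0 0 1"

```text
t: 10.58
tcp_pos: [0.5502, -0.2716, 0.1799]
ee_rot: [[0.913, 0.409, -0.0], [0.409, -0.913, 0.0], [-0.0, -0.001, -1.0]]
ft_force: [0.3, -0.2, -1.3]
gripper_width: 0.706
```

```bash
python3 w.py w4; python3 held.py .195; python3 - <<'E'
from h import *
P=np.load('w.npy');print('fine rim',fitc(P,.086,.097,(.5493,-.272),.02,.036,.027))
E
```

```text
10.575 [ 0.5502 -0.2716  0.1799] [-0.62  0.22  1.79  0.    1.13  0.53] [ 0.3 -0.2 -1.3] 0.7059310100344252
57327 [    0     0     0   237  1230   105   146  1445   881   502     0     0
     0     0     0   189   751  1152 16427  5521  1198   481   440  3186
  7202  8894  7340     0     0]
z hist near rim [ 400  417  418  423  369  727 1411  457   17    6    6   10]
held rim (array([ 0.5489, -0.2724,  0.0273]), 4199, 0.1952) minus tcp [-0.0015 -0.0006]
plane [0.0209 0.0109 0.1936]
fine rim (array([ 0.5493, -0.2739,  0.0271]), 636, 0.0907)
```

Request:
jog_arm --pt "0.5 -1.2 -30 0 0 0 1" --pt "0.5 -1.2 -48 0 0 0 1" --pt "0.5 -1.2 -54 0 0 0 1" --pt "0.5 -1.2 -60 0 0 0 1" --pt "0.5 -1.2 -63 0 0 0 1" --pt "0.5 -1.2 -65 0 0 0 1" --pt "0.5 -1.2 -65 0 0 0 1"

```text
t: 11.5
tcp_pos: [0.5515, -0.2744, 0.1152]
ee_rot: [[0.913, 0.408, 0.0], [0.408, -0.913, -0.0], [0.0, 0.0, -1.0]]
ft_force: [-0.7, -0.8, -1.5]
gripper_width: 0.705
```

Request:
jog_arm --pt "0 0 0 0 0 0 0" --pt "0 0 0 0 0 0 0" --pt "0 0 0 0 0 0 0" --pt "0 0 0 0 0 0 0" --pt "0 0 50 0 0 0 0" --pt "0 0 90 0 0 0 0" --pt "-75 110 100 0 0 0 0" --pt "-75 110 100 0 0 0 0" --pt "-75 110 100 0 0 0 0" --pt "-75 110 100 0 0 0 0"

```text
t: 12.75
tcp_pos: [0.4766, -0.1642, 0.2155]
ee_rot: [[0.913, 0.408, 0.001], [0.408, -0.913, -0.001], [0.001, 0.002, -1.0]]
ft_force: [0.5, 0.3, 1.0]
gripper_width: 0.999
```

```bash
python3 w.py w5; python3 - <<'E'
from h import *
P=np.load('w.npy');f=fitc(P,.125,.136,(.5493,-.272),.02,.036,.027);print('med rim',f)
w=P[abs(np.hypot(*(P[:,:2]-f[0][:2]).T)-.0272)<.001];w=w[abs(w[:,2]-.130)<.004]
print(np.round(np.linalg.lstsq(np.c_[w[:,:2]-f[0][:2],np.ones(len(w))],w[:,2],rcond=None)[0],4))
print('coarse',fitc(P,.052,.062,(.421,.094),.02,.036,.027))
E
```

```text
12.75 [ 0.4766 -0.1642  0.2155] [-0.53 -0.07  2.02 -0.    1.18  0.62] [0.5 0.3 1. ] 0.9989879291721988
30496 [2230    0    0    0    0    0    0    0    0    0    0    0    0    0
    0    0    0    0    0    0    0    0    0    0    0    0   21 4375
 8132]
med rim (array([ 0.5493, -0.2745,  0.0271]), 1355, 0.1294)
[0.0004 0.0016 0.1292]
coarse (array([0.4208, 0.0917, 0.0272]), 564, 0.055)
```

View pics/w5.png

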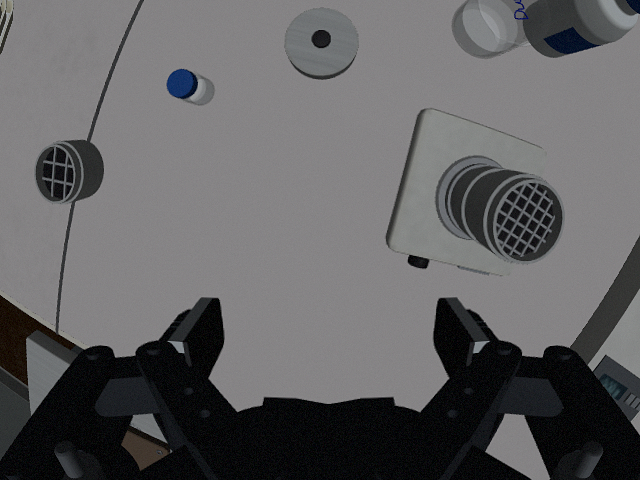

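The medium sieve is seated (rim z 0.129, level), shown at (527,215). The coarse sieve at (68,172), with its wide grid, is next.

Request:
jog_arm --pt "-55.5 257.5 0 0 0 0 0" --pt "-55.5 257.5 0 0 0 0 0" --pt "-55.5 257.5 0 0 0 0 0" --pt "-55.5 257.5 0 0 0 0 0" --pt "-55.5 257.5 0 0 0 0 0" --pt "-55.5 257.5 -50 0 0 0 0" --pt "-55.5 257.5 -100 0 0 0 0" --pt "-55.5 257.5 -100 0 0 0 0" --pt "-55.5 257.5 -100 0 0 0 0"

```text
t: 13.92
tcp_pos: [0.4228, 0.0925, 0.1166]
ee_rot: [[0.914, 0.406, 0.002], [0.406, -0.914, -0.0], [0.002, 0.001, -1.0]]
ft_force: [0.8, 0.0, -0.0]
gripper_width: 1.003
```

Request:
jog_arm --pt "-1 0.5 -40 0 0 0 0" --pt "-1 0.5 -81 0 0 0 0" --pt "-1 0.5 -81 0 0 0 0" --pt "-1 0.5 -81 0 0 0 1" --pt "-1 0.5 -81 0 0 0 1" --pt "-1 0.5 -81 0 0 0 1" --pt "-1 0.5 -81 0 0 0 1" --pt "-1 0.5 -81 0 0 0 1" --pt "-1 0.5 -81 0 0 0 1"

```text
t: 15.05
tcp_pos: [0.4228, 0.0937, 0.0372]
ee_rot: [[0.913, 0.408, 0.007], [0.408, -0.913, -0.0], [0.006, 0.003, -1.0]]
ft_force: [-0.5, 0.3, 5.3]
gripper_width: 0.709
```

Request:
jog_arm --pt "0 0 60 0 0 0 1" --pt "0 0 120 0 0 0 1" --pt "0 0 170 0 0 0 1" --pt "130 -366 170 0 0 0 1" --pt "130 -366 170 0 0 0 1" --pt "130 -366 170 0 0 0 1" --pt "130 -366 170 0 0 0 1" --pt "130 -366 170 0 0 0 1" --pt "130 -366 170 0 0 0 1" --pt "130 -366 170 0 0 0 1" --pt "130 -366 170 0 0 0 1" --pt "130 -366 170 0 0 0 1"

```text
t: 16.55
tcp_pos: [0.5495, -0.2706, 0.2042]
ee_rot: [[0.913, 0.409, -0.0], [0.409, -0.913, 0.001], [-0.0, -0.001, -1.0]]
ft_force: [-0.1, 0.1, -2.0]
gripper_width: 0.709
```

```bash
python3 w.py w6; python3 held.py .224; python3 - <<'E'
from h import *
P=np.load('w.npy');print('med rim',fitc(P,.125,.136,(.5493,-.272),.02,.036,.027))
E
```

```text
16.55 [ 0.5495 -0.2706  0.2042] [-0.62  0.19  1.78  0.    1.18  0.53] [-0.1  0.1 -2. ] 0.7089450402256585
57979 [    0     0     0   233   957    86   117   149   214   147   202  1092
  1046   221     0     0     0   213   670   924  1728 17573  4568   465
   693   965  6279  7643 10810]
z hist near rim [ 353  322  301  536 1425  747   42    4    2    7    2    2]
held rim (array([ 0.5479, -0.2715,  0.0276]), 3532, 0.2227) minus tcp [-0.0017 -0.001 ]
plane [-0.0009  0.0029  0.2224]
med rim (array([ 0.5494, -0.2753,  0.0274]), 640, 0.1297)
```

Request:
jog_arm --pt "1.3 -2.2 -15 0 0 0 1" --pt "1.3 -2.2 -28 0 0 0 1" --pt "1.3 -2.2 -34 0 0 0 1" --pt "1.3 -2.2 -40 0 0 0 1" --pt "1.3 -2.2 -43.5 0 0 0 1" --pt "1.3 -2.2 -45.5 0 0 0 1" --pt "1.3 -2.2 -45.5 0 0 0 1"

```text
t: 17.48
tcp_pos: [0.5513, -0.2746, 0.1587]
ee_rot: [[0.913, 0.407, 0.0], [0.407, -0.913, -0.0], [0.0, 0.0, -1.0]]
ft_force: [0.5, 0.6, -1.6]
gripper_width: 0.707
```

Request:
jog_arm --pt "0 0 0 0 0 0 0" --pt "0 0 0 0 0 0 0" --pt "0 0 0 0 0 0 0" --pt "0 0 0 0 0 0 0" --pt "0 0 50 0 0 0 0" --pt "0 0 90 0 0 0 0" --pt "-70 100 100 0 0 0 0" --pt "-70 100 100 0 0 0 0" --pt "-70 100 100 0 0 0 0" --pt "-70 100 100 0 0 0 0"

```text
t: 18.73
tcp_pos: [0.4815, -0.1746, 0.259]
ee_rot: [[0.913, 0.408, 0.001], [0.408, -0.913, -0.001], [0.001, 0.002, -1.0]]
ft_force: [-0.3, -0.1, 0.5]
gripper_width: 1.001
```

```bash
python3 w.py w7; python3 - <<'E'
from h import *
P=np.load('w.npy');f=fitc(P,.171,.184,(.5493,-.272),.02,.036,.027);print('coarse rim',f)
w=P[abs(np.hypot(*(P[:,:2]-f[0][:2]).T)-.0272)<.001];w=w[abs(w[:,2]-.177)<.004]
print(np.round(np.linalg.lstsq(np.c_[w[:,:2]-f[0][:2],np.ones(len(w))],w[:,2],rcond=None)[0],4))
print('lid knob',fitc(P,.0355,.045,(.614,-.094),0,.02,.006))
E
```

```text
18.725 [ 0.4815 -0.1746  0.259 ] [-0.55 -0.09  1.96 -0.    1.27  0.6 ] [-0.3 -0.1  0.5] 1.0009370543713119
29605 [1747    0    0    0    0    0    0    0    0    0    0    0    0    0
    0    0    0    0    0    0    0    0    0    0    0    0    0    0
    0]
coarse rim (array([ 0.5492, -0.2747,  0.0271]), 1582, 0.1763)
[0.0006 0.0025 0.1762]
lid knob (array([ 0.6141, -0.0969,  0.0053]), 203, 0.0377)
```

View pics/w7.png

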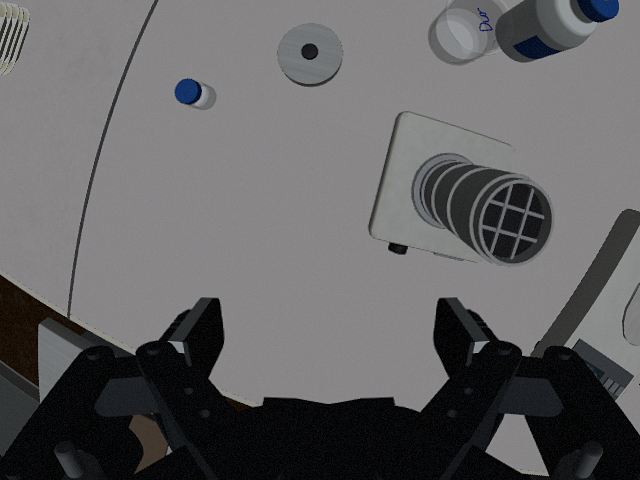

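The coarse sieve is seated (rim z 0.176, 0.177 expected, level), shown at (515,218). The lid is at (310,52).

Request:
jog_arm --pt "133 79 0 0 0 0 0" --pt "133 79 0 0 0 0 0" --pt "133 79 0 0 0 0 0" --pt "133 79 -60 0 0 0 0" --pt "133 79 -120 0 0 0 0" --pt "133 79 -150 0 0 0 0" --pt "133 79 -150 0 0 0 0" --pt "133 79 -150 0 0 0 0"

```text
t: 19.77
tcp_pos: [0.6159, -0.0964, 0.11]
ee_rot: [[0.913, 0.407, 0.003], [0.407, -0.913, -0.001], [0.002, 0.002, -1.0]]
ft_force: [0.5, -0.7, -0.1]
gripper_width: 1.0
```

Request:
jog_arm --pt "-0.5 0.5 -50 0 0 0 0" --pt "-0.5 0.5 -87 0 0 0 0" --pt "-0.5 0.5 -87 0 0 0 0" --pt "-0.5 0.5 -87 0 0 0 1" --pt "-0.5 0.5 -87 0 0 0 1" --pt "-0.5 0.5 -87 0 0 0 1" --pt "-0.5 0.5 -87 0 0 0 1" --pt "-0.5 0.5 -87 0 0 0 1" --pt "-0.5 0.5 -87 0 0 0 1"

```text
t: 20.9
tcp_pos: [0.6165, -0.0958, 0.0254]
ee_rot: [[0.913, 0.408, 0.007], [0.408, -0.913, -0.002], [0.005, 0.005, -1.0]]
ft_force: [-0.1, 0.3, 6.2]
gripper_width: 0.708
```

Request:
jog_arm --pt "0 0 60 0 0 0 1" --pt "0 0 120 0 0 0 1" --pt "0 0 180 0 0 0 1" --pt "0 0 213 0 0 0 1" --pt "0 0 213 0 0 0 1" --pt "-65 -178 213 0 0 0 1" --pt "-65 -178 213 0 0 0 1" --pt "-65 -178 213 0 0 0 1" --pt "-65 -178 213 0 0 0 1" --pt "-65 -178 213 0 0 0 1" --pt "-65 -178 213 0 0 0 1"

```text
t: 22.28
tcp_pos: [0.5489, -0.2713, 0.2334]
ee_rot: [[0.912, 0.409, -0.001], [0.409, -0.912, 0.001], [-0.001, -0.002, -1.0]]
ft_force: [-0.1, 0.8, -1.2]
gripper_width: 0.704
```

```bash
python3 w.py w8; python3 - <<'E'
from h import *
P=np.load('w.npy');s=ctrl.get_obs();tp=s['tcp_pos']
print('coarse rim',fitc(P,.171,.182,(.5493,-.272),.02,.036,.027))
q=P[(np.hypot(P[:,0]-tp[0],P[:,1]-tp[1])<.034)&(P[:,2]>.2)&(P[:,2]<.27)]
print(np.histogram(q[:,2],bins=np.arange(.2,.27,.002)))
for z in(.247,):print('knob',fitc(P,z-.003,z+.004,tp[:2],0,.012,.006))
print('top disc',fitc(P,.238,.2435,tp[:2],.027,.034,.031))
E
```

```text
22.275 [ 0.5489 -0.2713  0.2334] [-0.62  0.16  1.75  0.    1.23  0.52] [-0.1  0.8 -1.2] 0.7037784066096845
55925 [    0     0     0   123   766    68    73   109   145   107   140   262
    90   185   219   248  1866   813     0     0     0   164   950 10928
  9562  1496   327   660  1323]
coarse rim (array([ 0.5495, -0.2753,  0.0273]), 773, 0.1766)
(array([   0,    0,    0,    0,    0,    0,    0,    0,   26,  138,  149,
        159,  194,  206,  208,  220,  251,  314, 1059, 8961, 7235,  297,
        974,  724,  197,  202,  203,  206,  199,  451,   78,   12,    8,
         31]), array([0.2  , 0.202, 0.204, 0.206, 0.208, 0.21 , 0.212, 0.214, 0.216,
       0.218, 0.22 , 0.222, 0.224, 0.226, 0.228, 0.23 , 0.232, 0.234,
       0.236, 0.238, 0.24 , 0.242, 0.244, 0.246, 0.248, 0.25 , 0.252,
       0.254, 0.256, 0.258, 0.26 , 0.262, 0.264, 0.266, 0.268]))
knob (array([ 0.5479, -0.2719,  0.0054]), 1324, 0.2459)
top disc (array([ 0.5485, -0.2715,  0.0286]), 2919, 0.2395)
```

View pics/w8.png

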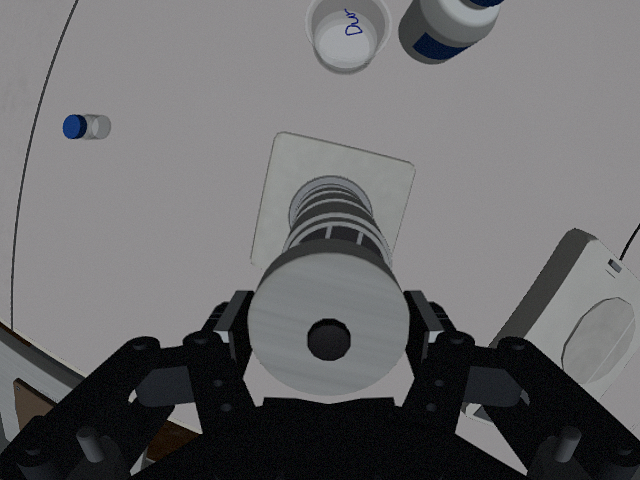

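The lid is held level, with its knob at (329,340) over the stack. I now lower it.

Request:
jog_arm --pt "1.5 -2 -12 0 0 0 1" --pt "1.5 -2 -22 0 0 0 1" --pt "1.5 -2 -28 0 0 0 1" --pt "1.5 -2 -34 0 0 0 1" --pt "1.5 -2 -37.5 0 0 0 1" --pt "1.5 -2 -39.5 0 0 0 1" --pt "1.5 -2 -39.5 0 0 0 1"

```text
t: 23.2
tcp_pos: [0.5502, -0.275, 0.195]
ee_rot: [[0.913, 0.408, 0.0], [0.408, -0.913, -0.0], [0.0, 0.0, -1.0]]
ft_force: [-0.2, -1.0, -0.7]
gripper_width: 0.706
```

Request:
jog_arm --pt "0 0 -1 0 0 0 1" --pt "0 0 -1 0 0 0 0" --pt "0 0 -1 0 0 0 0" --pt "0 0 -1 0 0 0 0" --pt "0 0 -1 0 0 0 0" --pt "0 0 40 0 0 0 0" --pt "0 0 80 0 0 0 0" --pt "-70 100 80 0 0 0 0" --pt "-70 100 80 0 0 0 0" --pt "-70 100 80 0 0 0 0" --pt "-70 100 80 0 0 0 0"

```text
t: 24.58
tcp_pos: [0.4805, -0.1751, 0.2756]
ee_rot: [[0.913, 0.408, 0.001], [0.408, -0.913, -0.001], [0.001, 0.002, -1.0]]
ft_force: [0.8, -0.8, 1.0]
gripper_width: 1.004
```

```bash
python3 w.py w9; python3 - <<'E'
from h import *
P=np.load('w.npy');q=P[(np.hypot(P[:,0]-.5493,P[:,1]+.274)<.033)&(P[:,2]>.19)&(P[:,2]<.215)]
print(np.histogram(q[:,2],bins=np.arange(.19,.215,.002)))
w=q[(abs(q[:,2]-.2)<.003)];c=(w[:,:2].min(0)+w[:,:2].max(0))/2
print('disc centre',c,np.round(np.linalg.lstsq(np.c_[w[:,:2]-c,np.ones(len(w))],w[:,2],rcond=None)[0],4))
print('knob',fitc(P,.2035,.212,c,0,.012,.006))
for cam in('top','side'):
    im,d=vision.get_image(cam);cv2.imwrite(f'pics/{cam}9.png',im);Q,_,_=cloud(cam,d)
    for n,c in(('vial',(.538,-.006)),('dropper',(.703,-.006)),('beaker',(.70,-.219)),('stack',(.5493,-.272))):
        q=Q[(np.hypot(Q[:,0]-c[0],Q[:,1]-c[1])<.06)&(Q[:,2]>(.19 if n=='stack' else .02))&(Q[:,2]<.22)]
        print(cam,n,len(q),np.round(np.median(q,0),3) if len(q) else '',np.round(q.max(0),3) if len(q) else '')
E
```

```text
24.575 [ 0.4805 -0.1751  0.2756] [-0.55 -0.1   1.94 -0.    1.3   0.6 ] [ 0.8 -0.8  1. ] 1.004292100251274
29295 [1640    0    0    0    0    0    0    0    0    0    0    0    0    0
    0    0    0    0    0    0    0    0    0    0    0    0    0    0
    0]
(array([ 116,  122,  124,  385, 2668, 2775,   49,  231,  204,    0,    0,
          0]), array([0.19 , 0.192, 0.194, 0.196, 0.198, 0.2  , 0.202, 0.204, 0.206,
       0.208, 0.21 , 0.212, 0.214]))
disc centre [ 0.54842042 -0.27556755] [ 1.000e-04 -9.400e-03  1.999e-01]
knob (array([ 0.5486, -0.275 ,  0.0055]), 446, 0.2059)
top vial 123 [ 0.533 -0.008  0.058] [0.55  0.006 0.065]
top dropper 185 [ 0.696 -0.008  0.054] [0.713 0.007 0.099]
top beaker 930 [ 0.713 -0.228  0.055] [ 0.747 -0.186  0.119]
top stack 0  
side vial 222 [0.538 0.001 0.045] [0.55  0.009 0.063]
side dropper 354 [ 0.701 -0.     0.051] [0.72  0.01  0.099]
side beaker 982 [ 0.707 -0.213  0.067] [ 0.749 -0.185  0.119]
side stack 302 [ 0.55  -0.262  0.201] [ 0.579 -0.242  0.209]
```

View pics/side9.png

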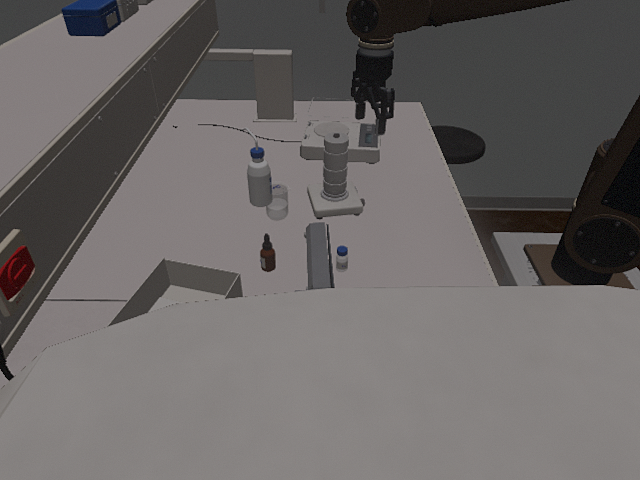

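View pics/w9.png

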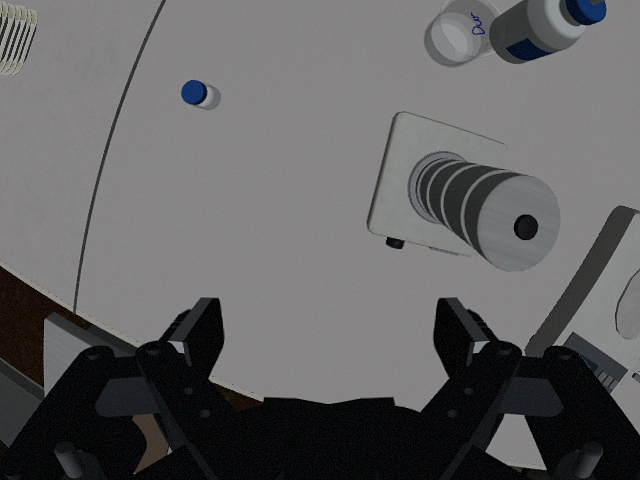

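The lid's top is at z 0.1999 (0.200 expected) and nearly level. In the side view the stack stands upright at (335,165), and the vial, dropper and beaker have not moved. I hand in the job.

```bash
python3 -c "
from bench import order; print(order.job_done())"
```

```text
the job is handed in; nothing more can be done
None
```

I built the stack on the shaker's pan in the order fine, medium, coarse, lid, let go of everything, and handed the job in at about 25 s. The hand-in gives no verdict, so these are my own last checks:

| Piece | Measured height (mm) | Expected height (mm) | Tilt (rad) |
|---|---|---|---|
| Fine sieve rim | 90.5 | 91 | 0.005 |
| Medium sieve rim | 129.3 | 130 | 0.002 |
| Coarse sieve rim | 176.3 | 177 | 0.003 |
| Lid top | 199.9 | 200 | 0.009 |

- **Centring:** each piece is within about 2.5 mm of the pan's axis, against a limit of 8 mm.
- **Surroundings:** the vial, dropper and beaker are upright and where they were. The gripper is open and about 120 mm away from the stack, touching nothing.
- **Disagreements:** the wrist camera puts things about 1.5 to 2 mm further towards −y than the fixed cameras, which is within the calibration. The top camera gave no depth on the finished stack, so the side and wrist cameras are what confirm it.

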